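# Nudge the press roller up the gutter and shut the keeper behind it

## Robot

A 6-joint arm with a two-finger parallel gripper is mounted at the origin on the work surface. World frame = base frame: x ahead of the robot, y to its left, z up, the work surface at z = 0. Lengths are in m, angles in degrees, forces in N, time in s.
With the tool pointing down it reaches from about 0.25 to 0.725 m from the base axis. Payload 9.7 kg.
Tool frame: the origin (TCP) lies between the finger pads; the fingertips stand 19 mm ahead of it and the grasp point (between the pads) is the TCP; z points along the fingers, y is the line along which they close (so a half turn about z gives the same grasp; the last joint's range is limited). The gripper opens to 85 mm and grips with 20 to 120 N. Pads are 22 mm wide; open, the fingers measure 114 mm over their backs; the gripper's body (76 mm by 85 mm) begins 54 mm behind the grasp point. The pads swing forward as they close: fully open they stand 13 mm farther back than shut.
Start: joints at [-72.193, 4.979, 10.078, 95.1, 0, 90], TCP at [0.168, -0.524, 0.25] pointing down, gripper open.
Joint ranges: [-179.16, 179.16], [-48.56, 103.87], [-65.8, 70.77], [-126.05, 130.52], [-82.76, 87.17], [-180, 180]. Speed limits (degrees/s): [127.2, 127.2, 147.25, 180, 180, 180].

## Interface

Orientations are given as [roll, pitch, yaw] about the fixed x, y, z axes, in that order (R = Rz(yaw) Ry(pitch) Rx(roll)).
In Python, from workcell import telemetry, camera, calibration, workorder gives the robot as it stands.
- The arm moves only by the tool play_rows, never from a script. Its argument "increments" is a list of rows, each a list of 3 entries, a list of its own where there are three numbers: the shift along the tool's x, y, z in mm, then the turn, a rotation vector about the tool's x, y, z in degrees, then the closure, from 0 (fully open) to 1 (shut). In form: [[[x, y, z], [ax, ay, az], jaw], ...]. A call has 1 to 20 rows; each row is the pose to reach, as a shift and turn from the pose commanded when the call began, along the tool's axes at that moment; what a row does not reach only later rows make up. A row lasts 1/10 s, in which the tool goes at most 50 mm and 8.59 degrees, less where a joint would pass 70% of its speed; a pose out of reach is approached as far as the arm can. A call with a gripper value outside its range is refused whole. The fingers move at their own pace and stop on an object; "grip_force" is the grip in N (left out, the last holds). Time passes only in rows, so rows that repeat a pose let the fingers close. It gives the time, the measured TCP pose, the force, the opening and the grip force at its end, in the units of the state.
- telemetry.get_obs(): the state, without advancing time (a new reading comes with each control period).
- camera(name): name is "scene" or "top" or "wrist"; returns (picture, depth): 384x512x3 uint8, red, green, blue; 384x512 float32, m along the optical axis (not along the pixel's ray), 0 where there is no reading.
- calibration(name): a dict with "vertical_fov" (degrees; the focal length in pixels is half the picture's height over the tangent of half this angle, whatever the lens; pixels are square), "cx", "cy" (the principal point, pixels), "rvec" (rotation vector, rad) and "tvec" (3), from world to camera coordinates, as OpenCV has them; the wrist camera has in their place "hand_eye" (4x4, takes a point from camera to tool coordinates, whose origin is the TCP and whose axes are the flange's). Camera axes: x right, y down, z forward; pixel columns grow to the right and rows downward; lengths in m; the calibration is good to about 2 mm. A picture is of the moment at which its call begins: read the wrist's pose just before it. calibration takes no time and is no camera call.
- workorder.job_done(): hands the job in; it is judged then, once.
The state is a dict: "time": time; "q": joint angles; "qd": joint speeds; "joint_efforts": joint torques, N m; "ee_pos": TCP position; "tcp_rot": TCP orientation; "wrist_force": force on the tool from outside, world axes, zero at the start; "torque": the same for the moment, N m; "opening": finger opening in m; "grasp_force": force on a finger pad.
Only numpy, scipy, OpenCV 4.12 (cv2) and the standard library are available. Lean on these libraries where they do the work, as an engineer would, in place of code of your own. Each camera call takes 0.05 s, during which the arm holds its last target. There are 200 camera calls.

## Task

Using closed fingers only as a pusher, push the steel roller that lies at the low end of the sloping gutter up to the high end, over the crest and into the dip, so that it stays against the end stop and does not roll back. Then push the keeper arm round until it lies fully across the gutter behind the roller. Do not grip the roller or lift it off the gutter, and leave everything else on the bench where it stands.

Things in the scene. Friction and masses are not known exactly. Their poses are not given: they have to be found in the camera images.
- gutter: Fixed dull grey metal gutter on a stand. Origin on its floor, mid-width, at the inner face of the low-end lip, 35 mm above the bench. Axes: x uphill along the gutter (climbs at 9 deg), y to the left looking uphill, z square to the floor. Inside y -22 to 22 mm; 4 mm walls and the low lip (x -6 to 0) rise to z 14 mm. Floor flat (z 0) from x 0 to the crest. Nothing stands beyond the low end.
- crest (a point): Crest of the gutter floor, mid-width: (150, 0, 0) mm in the gutter's frame. Uphill of it the floor dips at 20 deg to the gutter's x axis (11 deg below level) as far as the end stop.
- end_stop (a point): Point on the face of the end stop plate, mid-width: (208, 0, 22) mm in the gutter's frame, where the seated roller touches it. The plate's top is at z 40 mm in that frame.
- roller: Steel roller lying in the gutter, 60 mm diameter, 40 mm wide, 0.45 to 0.8 kg, low in friction; origin at its centre, its y axis across the gutter. Starts against the low lip, centre at x 26, z 30 mm in the gutter's frame, overhanging the lip by 5 mm. Rolls back if let go before the crest; past it rolls into its seat (centre x 178, z 22). A push of a few N at centre height moves it.
- keeper (a joint): Angle (rad) of the keeper arm on its pin, clockwise from above. 0: swung out, 40 deg outward (-y) of straight downhill; 0.70: straight downhill beside the wall; 2.27, its stop: straight across the gutter to +y. Starts at 0.05 to 0.6, so it swings in over the wall, then uphill. Stays where left; about 0.5 N at the tip. Shut, it lies 7 mm short of the seated roller.
- keeper_pivot (a point): Axis of the keeper's pin at mid-height of the arm, outside the -y wall: (136, -42, 34) mm in the gutter's frame. The pin is square to the gutter's floor, its head reaches z 48 mm.
- keeper_tip (a point): Free end of the keeper arm, on its centre line, 80 mm from the pin's axis. The arm is a steel bar 10 mm thick (5 mm each side of its centre line); lower edge at z 24, top edge at z 44 mm in the gutter's frame, 10 mm clear of the walls.
- spare_roller: second steel roller, same size as roller (60 mm diameter, 40 mm), standing on its flat end on the bench on the robot's side of the stand; origin at the centre of its underside; leave alone
- die: steel die ring, 38 mm diameter, 22 mm high, on the bench beyond the stand; origin at the centre of its underside; leave alone
- punch: steel press punch standing on end, 25 mm diameter, 90 mm high, beyond the stand; origin at the centre of its underside; leave alone
- jar: white jar, 56 mm diameter, 75 mm high, beyond the high end of the gutter; origin at the centre of its underside; leave alone
- beaker: glass beaker, 66 mm diameter, 80 mm high, beyond the stand; origin at the centre of its underside; leave alone
- wash_bottle: white bottle, 64 mm diameter, 160 mm high, to the right of the stand; origin at the centre of its underside; leave alone
- brush: hand brush lying on the bench on the right, origin under its middle; leave alone
There are look-alikes about, which are no part of the job. What is shaped like the roller but green, turquoise or yellow is not meant.

How it is judged:
By the outcome, as a careful person would: the job done as asked, in the order asked, and still so for the second after the job is handed in, with the robot touching nothing.
It also fails if it takes over 54 s, if anything falls off the work surface, if the arm or the gripper's body presses on something with over 40 N, if the wrist force passes 120 N, or if a joint passes its speed limit or range.

## Working session

There is one attempt and no reset: what is moved stays moved. The work goes in short steps, Python scripts to look and compute and a tool call to move; the robot and the scene stay as the last step left them, time stands still between calls to the robot, and variables do not carry over. Pictures are saved under pics/ and viewed, at most 10 in all, crops included, and the job is handed in when it is done.

Besides the shell and the picture viewer there is one more tool, called after ">>>" as a command line: name --argument value ..., lists and objects as JSON in quotes. play_rows: Moves the arm, as the interface text tells. Its arguments: {"type":"object","properties":{"increments":{"type":"array"},"grip_force":{"type":"number"}},"required":["increments"]}

```bash
mkdir -p pics; ls; python3 - <<'E'
from workcell import telemetry,camera,calibration
import cv2,numpy as np
print(telemetry.get_obs())
for n in ("scene","top"):
    p,d=camera(n); np.savez(f"{n}.npz",p=p,d=d); cv2.imwrite(f"pics/{n}.png",p[:,:,::-1]); print(n,calibration(n),(d>0).mean())
print(calibration("wrist"))
E
```

```text
pics
{'time': 0.0, 'q': array([-7.21909790e+01,  5.01105301e+00,  1.00340816e+01,  9.50998170e+01,
       -2.80481417e-03,  8.99996993e+01]), 'qd': array([-0.07989379,  0.01956561,  0.0103639 , -0.06137921,  0.02905537,
        0.09120408]), 'joint_efforts': array([ 1.66430687e-03, -5.20389640e+01,  4.64805043e+01,  1.63925753e-02,
        9.71462782e-05,  1.76288773e-05]), 'ee_pos': array([ 0.16813879, -0.52345044,  0.24958017]), 'tcp_rot': array([-1.79923212e+02,  2.80440869e-03,  1.78093255e+01]), 'wrist_force': array([ 0.21828183, -0.261462  , -0.36052354]), 'torque': array([-0.06199634, -0.04321134,  0.0385269 ]), 'grasp_force': 0.0, 'opening': 0.0854424332088567}
scene {'vertical_fov': 51.47387303394317, 'cx': 256.10434421243303, 'cy': 191.0353019958676, 'rvec': array([ 2.01302902,  1.52795701, -0.56234188]), 'tvec': array([-0.07042632, -0.36850794,  1.29509961])} 0.9961446126302084
top {'vertical_fov': 54.210779935335864, 'cx': 256.8727133977992, 'cy': 188.40157164985754, 'rvec': array([ 2.14808472, -2.17819303,  0.12956706]), 'tvec': array([-0.04656579,  0.56159166,  0.83692167])} 0.99603271484375
{'vertical_fov': 70.27844878781401, 'cx': 255.85182894328938, 'cy': 195.21037244494832, 'hand_eye': array([[-9.29048800e-04, -9.66298015e-01, -2.57424325e-01,
         6.46409293e-02],
       [ 9.99999505e-01, -8.05956071e-04, -5.83684499e-04,
         5.92364133e-04],
       [ 3.56540475e-04, -2.57424739e-01,  9.66298285e-01,
        -1.24339797e-01],
       [ 0.00000000e+00,  0.00000000e+00,  0.00000000e+00,
         1.00000000e+00]])}
```

View pics/scene.png

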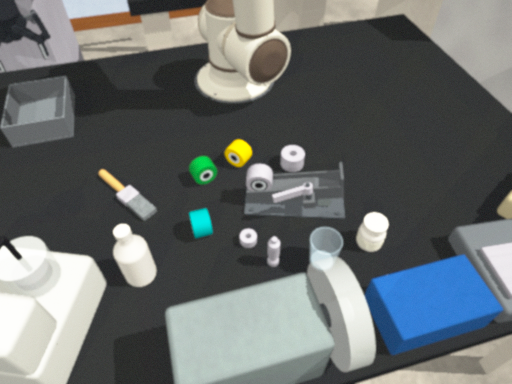

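View pics/top.png

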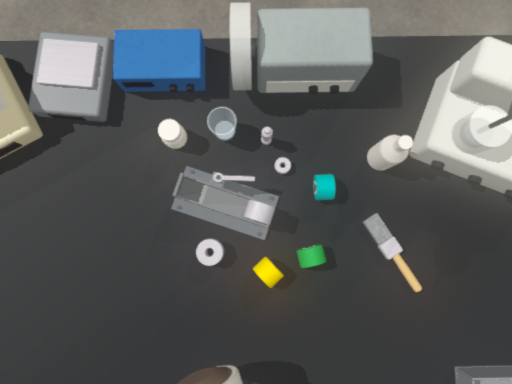

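Candidates for the roller: grey-white roller in the gutter at scene (259,178)/top (260,208); the spare standing on end at scene (292,158)/top (210,252); green (203,170), yellow (238,152), turquoise (201,222); die ring (248,238). The one in the gutter is meant. The keeper runs in the top view from its pin at about (218,177) to its tip at (254,179).

```bash
cat > h.py <<'E'
import numpy as np,cv2
from workcell import telemetry,camera,calibration
from scipy.spatial.transform import Rotation as R
def world(n,d,obs=None):
    c=calibration(n);h,w=d.shape;f=h/2/np.tan(np.radians(c["vertical_fov"]/2))
    v,u=np.mgrid[:h,:w]; P=np.stack([(u-c["cx"])/f*d,(v-c["cy"])/f*d,d],-1)
    if n=="wrist":
        H=c["hand_eye"];P=P@H[:3,:3].T+H[:3,3]
        Rt=R.from_euler("xyz",obs["tcp_rot"],degrees=True).as_matrix()
        return P@Rt.T+obs["ee_pos"]
    M=cv2.Rodrigues(c["rvec"])[0]
    return (P-c["tvec"])@M
E
python3 - <<'E'
from h import *
z=np.load("top.npz");p,d=z["p"],z["d"];W=world("top",d)
for u,v in [(218,177),(254,179),(260,208),(210,252),(182,190),(190,205),(225,203),(240,225),(150,250)]: print(u,v,W[v,u].round(3))
c=cv2.resize(p[150:280,150:300],None,fx=5,fy=4.5,interpolation=cv2.INTER_CUBIC)
cv2.imwrite("pics/topc.png",cv2.resize(p[155:265,160:290],None,fx=5,fy=5,interpolation=cv2.INTER_CUBIC)[:,:,::-1])
print((W[150:250:4,160:290:5,2]*1000).round().astype(int))
E
```

```text
218 177 [0.578 0.029 0.103]
254 179 [ 0.588 -0.048 -0.001]
260 208 [ 0.511 -0.06   0.097]
210 252 [0.415 0.058 0.003]
182 190 [0.558 0.116 0.049]
190 205 [0.526 0.105 0.007]
225 203 [0.527 0.018 0.052]
240 225 [ 0.477 -0.014  0.009]
150 250 [ 0.422  0.2   -0.   ]
[[  0   1   0   3   2   1  -2   0   2  -2  -2   0  -2   0  -3   3   0  -2
    3  -1  -1   0   1   0  -2   1]
 [ -2   2   0   1   1   2  -3   0   3   0  -1   1  -4  -1   2   0   0  -3
    0  -1  -1   2   1   2   1   0]
 [ -1   1   3   3  -3   2   0   0  -4   0   3   1   1   0  -2   3  -1   1
    0   0   1  -1  -1  -2  20  22]
 [  2  -2  -3  -2  -3  -1   4   1   1  -2   3   2  -1  -1  -1   0   0  -3
    1   1   1   0   0  19  21  23]
 [ -2  -2  -2  -1   1   1   0  -2   1   2  -2  -6   0   1   0  -1  -4  -1
    2   1   1  -1   0  20   1  22]
 [ -1   1   0  -2   0   7  14   8  -2  -2  -2   0  -2  -1   0  -4   0   1
   -1   3  -3   0   2   6  22  24]
 [  2   1   0  -1 106   8   7   9   9   8   9 103  98  -1   2  -1   0   2
    2   3  -4   0   0   1  -1   0]
 [  1   0  -1   1 108  52  78   5   7   9   9 102  98  98  94  94  91  93
[... 1189 characters left out ...]
 7   7   7
   44  52  85  90  -1  -4   1   0]
 [ -2   3   4   0   2  -1  -1   0   0  -1   1  -1   2   8   8   9   8   7
    8   7   9  50   0   1  -2   1]
 [  1   1   0  -1   0   0  -1  -1  -1   1   2  -1   0  -3  -1   7   7  11
    6   8  11   7  -1  -2  -3  -2]
 [ -3   1  -4   0   2  -1  -1  -1   2  -1  -2  -3  -2  -1   2   1  -1  -2
   11   5  11  10   1   1  -3   3]
 [ -1  -2   0  -1  -1   1  -1  -2   0   0  -1  -2   1  -2  -1  -1  -1   0
   -1   0   5   0   2   0  -1  -3]
 [ -1   1   1   3  -2   0   3   1  37  42  40  39  -2   2  -2   1   2   0
    1  -1  -2  -3  -1  -1   4  -1]
 [  1   2   2   2  -2  -3   0   2  43  41  41  38  38   2   1   1  -1  -2
    2   0  -1   0  -2  -3  -2   2]]
```

View pics/topc.png

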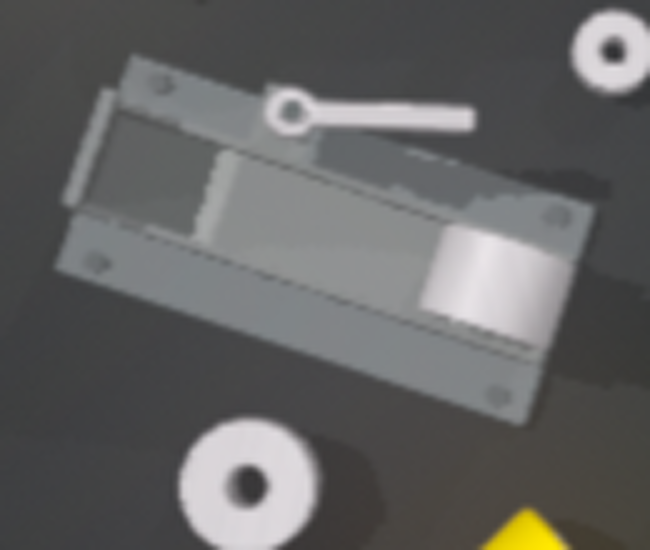

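The crop shows the roller at about (260,208) at the low end, crest line near x≈202, end stop at (178,184), pin ring at (218,177) and keeper tip at (254,179), so the choice is confirmed. Next: the gutter frame.

```bash
cat > fit.py <<'E'
from h import *
from scipy.optimize import least_squares
Rt=lambda yaw:R.from_euler("ZY",[yaw,-9],degrees=True).as_matrix()
def togut(W,t): return (W-np.array([t[0],t[1],.035]))@Rt(t[2])*1000
def fromgut(g,t): return np.asarray(g)/1000@Rt(t[2]).T+[t[0],t[1],.035]
def fit(W,t,verbose=True):
    # planes/edges: roller upper surface (radius 30 about x26,z30), y-mean of roller, stop plate top, inner wall edges of the floor
    for i in range(6):
        G=togut(W,t); x,y,z=G[...,0],G[...,1],G[...,2]
        ro=(abs(x-26)<32)&(abs(y)<30)&(z>42)&(z<70)
        st=(x>195)&(x<225)&(abs(y)<45)&(z>34)&(z<46)
        fl=(x>60)&(x<140)&(abs(z)<5)&(abs(y)<26)
        wl=(x>60)&(x<130)&(z>9)&(z<18)&(abs(y)<32)
        mid=lambda m,a:(np.percentile(a[m],3)+np.percentile(a[m],97))/2
        # yaw and lateral from the floor strip's mid-line per x bin
        X=[];Y=[]
        for s in range(60,140,8):
            m=fl&(x>=s)&(x<s+8)
            if m.sum()>15: X.append(s+4);Y.append(mid(m,y))
        a,b=np.polyfit(X,Y,1)
        rx=least_squares(lambda c:np.hypot(x[ro]-c[0],z[ro]-c[1])-30,[26,30],loss="soft_l1").x
        ry=mid(ro,y); sx,sy=mid(st,x),mid(st,y)
        if verbose: print("floor line slope",a.round(4),"y@0",b.round(1),"roller xz",rx.round(1),"y",round(ry,1),"stop",round(sx,1),round(sy,1),"floorz",z[fl].mean().round(2),[int(k.sum()) for k in (ro,st,fl)])
        dyaw=np.degrees((sy-ry)/(sx-rx[0]));  
        dx=(rx[0]-26); dy=ry
        yaw=t[2]+dyaw*.8
        o=fromgut([dx*.8,dy*.8,0],t); t=[o[0],o[1],yaw]
    return t
E
python3 - <<'E'
from fit import *
z=np.load("top.npz");W=world("top",z["d"])
a=W[208,260];b=W[186,175];yaw=np.degrees(np.arctan2(.575-.51,.116+.06)); yaw=90-18
o=np.array([.511,-.060])-.026*np.array([np.cos(np.radians(yaw)),np.sin(np.radians(yaw))])
t=fit(W,[o[0],o[1],yaw]);print(t)
G=togut(W,t);m=(G[...,2]>28)&(G[...,2]<55)&(G[...,1]<-28)&(G[...,1]>-140)&(G[...,0]>20)&(G[...,0]<170)
g=G[m];print(len(g));print(g[:,:2].min(0),g[:,:2].max(0))
h=g[g[:,2]>46.];print("head",h.mean(0),len(h))
r=np.hypot(g[:,0]-136,g[:,1]+42);far=g[r>70];print("tip",far.mean(0),r.max());a=g[r>20];d=a.mean(0)-[136,-42,0];print("arm ang from downhill deg outward",np.degrees(np.arctan2(-d[1],-d[0])))
E
```

```text
floor line slope -0.063 y@0 10.3 roller xz [31.8 28.2] y 8.0 stop 217.3 4.0 floorz -1.27 [447, 77, 666]
floor line slope -0.0102 y@0 1.9 roller xz [27.3 28.9] y 2.0 stop 212.7 1.1 floorz -0.61 [458, 77, 683]
floor line slope 0.0005 y@0 -0.4 roller xz [26.3 29.1] y 0.5 stop 211.7 0.3 floorz -0.45 [459, 77, 683]
floor line slope -0.0084 y@0 0.4 roller xz [26.1 29.1] y 0.1 stop 211.5 0.1 floorz -0.42 [459, 77, 691]
floor line slope -0.0089 y@0 0.3 roller xz [26.  29.1] y 0.0 stop 211.5 0.0 floorz -0.41 [459, 77, 692]
floor line slope -0.0073 y@0 0.1 roller xz [26.  29.1] y 0.0 stop 211.5 0.0 floorz -0.41 [459, 77, 692]
[np.float64(0.4967991426904148), np.float64(-0.07652601077685292), np.float64(70.76482862481964)]
237
[ 60.75873665 -69.19308541] [145.9469814  -32.18156103]
head [130.88008449 -44.21181719  47.6133246 ] 21
tip [ 65.27810992 -64.22768384  41.01050437] 79.51543906424911
arm ang from downhill deg outward 17.36805531104873
```

```bash
cat >> fit.py <<'E'
T=[0.4968,-0.0765,70.76]
def plan(target,yaw,t=None):
    o=telemetry.get_obs();M=R.from_euler("xyz",o["tcp_rot"],degrees=True)
    D=R.from_euler("xyz",[180,0,yaw],degrees=True)
    print("t",o["time"],"shift mm",(M.inv().apply(np.array(target)-o["ee_pos"])*1000).round(1),"turn",(M.inv()*D).as_rotvec(degrees=True).round(2))
E
python3 - <<'E'
from fit import *
p=fromgut([26,0,30],T);u=np.array([np.cos(np.radians(70.76)),np.sin(np.radians(70.76)),0])
q=p-u*.075;q[2]=.22;print(p,q);plan(q,70.76)
E
```

```text
[ 0.50371571 -0.05668533  0.06869795] [ 0.47900127 -0.12749632  0.22      ]
t 0.1 shift mm [ 417.  -281.9   30. ] turn [-6.000e-02 -3.000e-02 -5.295e+01]
```

>>> play_rows --increments '[[[35, -24, 0], [0, 0, -4], 1], [[70, -47, 3], [0, 0, -9], 1], [[105, -71, 6], [0, 0, -13], 1], [[140, -94, 9], [0, 0, -18], 1], [[175, -118, 12], [0, 0, -22], 1], [[210, -141, 15], [0, 0, -27], 1], [[245, -165, 18], [0, 0, -31], 1], [[280, -188, 20], [0, 0, -36], 1], [[315, -212, 22], [0, 0, -40], 1], [[350, -235, 25], [0, 0, -45], 1], [[385, -260, 28], [0, 0, -49], 1], [[417, -282, 30], [0, 0, -53], 1], [[417, -282, 30], [0, 0, -53], 1], [[417, -282, 30], [0, 0, -53], 1], [[417, -282, 30], [0, 0, -53], 1]]'

```text
time: 1.6
ee_pos: [0.4785, -0.1282, 0.2202]
tcp_rot: [-180.0, 0.0, 70.7]
wrist_force: [0.4, -0.0, 0.2]
opening: -0.0001
grasp_force: 0.0
```

```bash
python3 - <<'E'
from fit import *
o=telemetry.get_obs();print(o["ee_pos"],o["tcp_rot"],o["opening"],o["wrist_force"])
p,d=camera("wrist");np.savez("w1.npz",p=p,d=d,pos=o["ee_pos"],rot=o["tcp_rot"]);cv2.imwrite("pics/w1.png",p[:,:,::-1])
W=world("wrist",d,o)
try: t=fit(W,list(T));print(t)
except Exception as e: print(e)
E
```

```text
[ 0.47853841 -0.12818224  0.22019914] [-1.79977452e+02  1.53334906e-02  7.07432061e+01] -5.588310327630318e-05 [ 0.41520186 -0.03411956  0.24704739]
index -1 is out of bounds for axis 0 with size 0
```

View pics/w1.png

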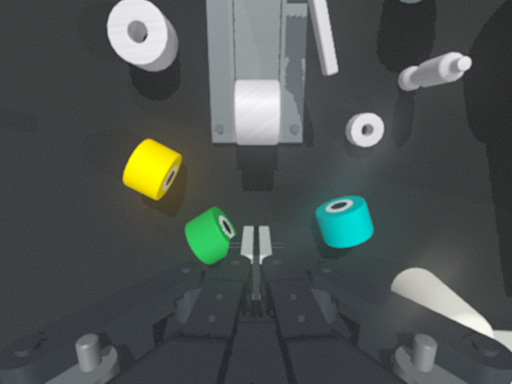

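Roller at (257,112) in line with the fingers (256,240); keeper tip at (332,72). The alignment is good, so I lower and start pushing.

>>> play_rows --increments '[[[0, 0, 30], [0, 0, 0], 1], [[0, 0, 70], [0, 0, 0], 1], [[0, 0, 110], [0, 0, 0], 1], [[0, 0, 135], [0, 0, 0], 1], [[0, 0, 143], [0, 0, 0], 1], [[5, 0, 143], [0, 0, 0], 1], [[12, 0, 143], [0, 0, 0], 1], [[19, 0, 143], [0, 0, 0], 1], [[25, 0, 143], [0, 0, 0], 1], [[29, 0, 143], [0, 0, 0], 1], [[32, 0, 143], [0, 0, 0], 1], [[35, 0, 143], [0, 0, 0], 1], [[38, 0, 143], [0, 0, 0], 1], [[41, 0, 142], [0, 0, 0], 1], [[44, 0, 142], [0, 0, 0], 1], [[47, 0, 141], [0, 0, 0], 1], [[50, 0, 141], [0, 0, 0], 1], [[50, 0, 141], [0, 0, 0], 1]]' --grip_force 60

```text
time: 3.45
ee_pos: [0.4955, -0.0799, 0.0792]
tcp_rot: [-180.0, -0.0, 70.8]
wrist_force: [-0.4, -1.2, -0.5]
opening: 0.0005
grasp_force: 0.3
```

```bash
cat > look.py <<'E'
from fit import *
import sys
o=telemetry.get_obs();g=togut(o["ee_pos"],T);print(o["time"],"tcp gut",g.round(1),o["tcp_rot"].round(2),"F gut",(o["wrist_force"]@Rt(T[2])).round(2))
p,d=camera("top");W=world("top",d);G=togut(W,T);x,y,z=np.moveaxis(G,-1,0)
s,ds=camera("scene");cv2.imwrite(f"pics/{sys.argv[1]}.png",cv2.resize(s[120:270,180:380],None,fx=4,fy=4)[:,:,::-1])
Gs=togut(world("scene",ds),T)
for n,g in (("top",G),("scene",Gs)):
    x,y,z=np.moveaxis(g,-1,0)
    m=(abs(y)<18)&(z>30)&(z<64)&(x>0)&(x<206)
    q=g[m]; print(n,"pts over gutter",len(q),"x 5/50/95",np.percentile(q[:,0],[5,50,95]).round(0) if len(q) else "")
    m=(z>28)&(z<46)&(y<-24)&(y>-140)&(x>20)&(x<230);a=g[m];r=np.hypot(a[:,0]-136,a[:,1]+42);a=a[(r>20)&(r<90)]
    if len(a): dd=a.mean(0)-[136,-42,0];print(n,"arm deg outward of downhill",np.degrees(np.arctan2(-dd[1],-dd[0])).round(1),len(a))
E
python3 look.py s2
```

```text
3.45 tcp gut [ 3.4  0.1 44.2] [-1.7999e+02 -4.0000e-02  7.0830e+01] F gut [-1.33 -0.03 -0.26]
top pts over gutter 0 x 5/50/95 
top arm deg outward of downhill -168.7 4
scene pts over gutter 316 x 5/50/95 [ 6. 43. 69.]
scene arm deg outward of downhill 23.3 224
```

View pics/s2.png

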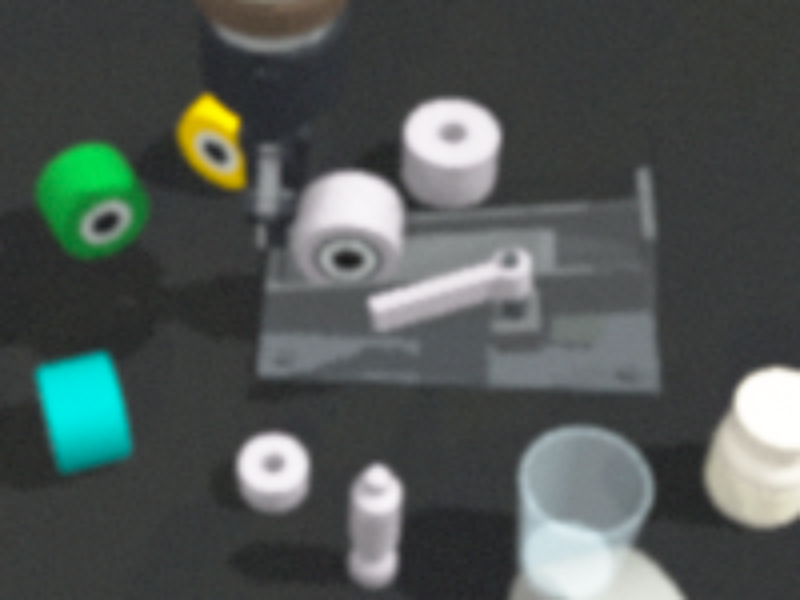

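The roller (345,225) has started to roll up ahead of the closed fingers (270,200). I keep pushing along the slope.

>>> play_rows --increments '[[[3, 0, -0.5], [0, 0, 0], 1], [[7, 0, -1], [0, 0, 0], 1], [[12, 0, -2], [0, 0, 0], 1], [[17, 0, -3], [0, 0, 0], 1], [[22, 0, -3.5], [0, 0, 0], 1], [[27, 0, -4], [0, 0, 0], 1], [[32, 0, -5], [0, 0, 0], 1], [[37, 0, -6], [0, 0, 0], 1], [[42, 0, -6.5], [0, 0, 0], 1], [[47, 0, -7.5], [0, 0, 0], 1], [[52, 0, -8], [0, 0, 0], 1], [[57, 0, -9], [0, 0, 0], 1], [[62, 0, -10], [0, 0, 0], 1], [[67, 0, -10.5], [0, 0, 0], 1], [[72, 0, -11.5], [0, 0, 0], 1], [[77, 0, -12], [0, 0, 0], 1], [[81, 0, -13], [0, 0, 0], 1], [[84, 0, -13], [0, 0, 0], 1], [[86, 0, -13.5], [0, 0, 0], 1], [[87, 0, -14], [0, 0, 0], 1]]'

```text
time: 5.55
ee_pos: [0.524, 0.0018, 0.0933]
tcp_rot: [-180.0, 0.0, 70.8]
wrist_force: [-1.9, -4.0, 3.1]
opening: 0.0001
grasp_force: 2.1
```

```bash
python3 look.py s3
```

```text
5.55 tcp gut [91.   0.1 44.6] [-1.7999e+02  1.0000e-02  7.0810e+01] F gut [-3.85  0.46  3.75]
top pts over gutter 0 x 5/50/95 
scene pts over gutter 329 x 5/50/95 [ 86. 128. 156.]
scene arm deg outward of downhill 22.8 236
```

>>> play_rows --increments '[[[3, 0, -0.5], [0, 0, 0], 1], [[6, 0, -1], [0, 0, 0], 1], [[9, 0, -1.5], [0, 0, 0], 1], [[12, 0, -2], [0, 0, 0], 1], [[15, 0, -2.5], [0, 0, 0], 1], [[17, 0, -2.5], [0, 0, 0], 1], [[19, 0, -3], [0, 0, 0], 1], [[21, 0, -3], [0, 0, 0], 1], [[23, 0, -3], [0, 0, 0], 1], [[25, 0, -3], [0, 0, 0], 1], [[27, 0, -3], [0, 0, 0], 1], [[29, 0, -3], [0, 0, 0], 1], [[31, 0, -3], [0, 0, 0], 1], [[33, 0, -3], [0, 0, 0], 1], [[35, 0, -3], [0, 0, 0], 1], [[37, 0, -3], [0, 0, 0], 1], [[39, 0, -3], [0, 0, 0], 1], [[39, 0, -3], [0, 0, 0], 1]]'

```text
time: 7.45
ee_pos: [0.5369, 0.0388, 0.0963]
tcp_rot: [-180.0, 0.0, 70.8]
wrist_force: [-0.2, 0.1, 0.1]
opening: 0.0001
grasp_force: 0.0
```

```bash
python3 look.py s4
```

```text
7.45 tcp gut [1.302e+02 1.000e-01 4.140e+01] [-180.      0.     70.82] F gut [0.02 0.25 0.13]
top pts over gutter 0 x 5/50/95 
top arm deg outward of downhill 17.2 129
scene pts over gutter 341 x 5/50/95 [124. 170. 201.]
scene arm deg outward of downhill 23.5 229
```

View pics/s4.png

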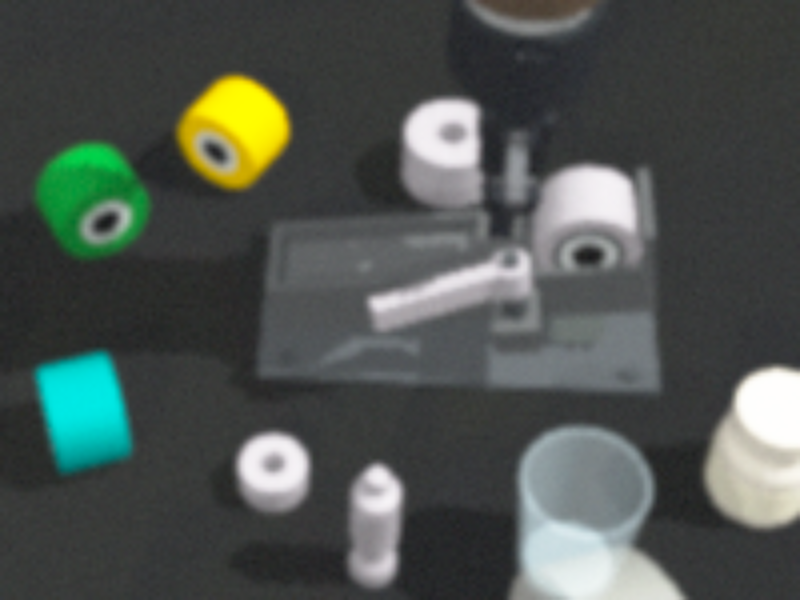

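The roller sits in the dip against the end stop (590,225), with the fingers at (517,190) free of load. Now the keeper path.

```bash
python3 - <<'E'
from fit import *
z=np.load("top.npz");W=world("top",z["d"])
G=togut(W,T)
m=(W[...,2]>.015)&(G[...,1]<-75)&(G[...,1]>-170)&(G[...,0]>0)&(G[...,0]<220)
n,l=cv2.connectedComponents(m.astype(np.uint8))
for i in range(1,n):
    k=l==i
    if k.sum()>25: print("thing",k.sum(),G[k][:,:2].min(0).round(),G[k][:,:2].max(0).round(),"hz",W[k][:,2].max().round(3))
o=telemetry.get_obs();M=R.from_euler("xyz",[180,0,70.8],degrees=True)
def rel(g): return (M.inv().apply(fromgut(g,T)-o["ee_pos"])*1000).round(1)
print("back",rel([90,0,42]),"up",rel([90,0,110]))
def pt(ph,r=57,gap=0):
    f=np.radians(ph);a=np.array([-np.cos(f),np.sin(f)]);nn=np.array([np.sin(f),np.cos(f)])
    h=11*abs(nn[0])+14.5*abs(nn[1]);q=np.array([136,-42])+r*a-(5+h+gap)*nn;return [q[0]+1,q[1],42]
s=pt(-20,gap=12);print("start",s,rel(s),rel(s[:2]+[110]))
for ph in range(-20,96,5): print(ph,np.round(pt(ph),1),rel(pt(ph)))
E
```

```text
thing 211 [ 133. -170.] [ 202. -135.] hz 0.083
thing 55 [  51. -170.] [  74. -164.] hz 0.078
thing 95 [   0. -145.] [  19. -108.] hz 0.026
back [-39.6   0.1   5.7] up [-50.2   0.1 -61.5]
start [np.float64(95.19882878481263), np.float64(-93.80907678881212), 42] [-34.5  93.9   4.9] [-45.1  93.9 -62.3]
-20 [ 91.1 -82.5  42. ] [-38.5  82.6   5.5]
-15 [ 87.6 -77.9  42. ] [-42.   78.    6.1]
-10 [ 84.5 -72.8  42. ] [-45.   72.9   6.6]
-5 [ 82.  -67.3  42. ] [-47.5  67.4   7. ]
0 [ 80.  -61.5  42. ] [-49.5  61.6   7.3]
5 [ 78.4 -57.4  42. ] [-51.   57.5   7.5]
10 [ 77.2 -53.   42. ] [-52.2  53.1   7.7]
15 [ 76.3 -48.4  42. ] [-53.1  48.5   7.9]
20 [ 75.8 -43.5  42. ] [-53.6  43.6   7.9]
25 [ 75.7 -38.6  42. ] [-53.7  38.7   7.9]
30 [ 76.1 -33.5  42. ] [-53.3  33.6   7.9]
35 [ 77.  -28.3  42. ] [-52.4  28.4   7.7]
40 [ 78.4 -23.1  42. ] [-51.   23.2   7.5]
45 [ 80.4 -18.   42. ] [-49.   18.1   7.2]
50 [ 82.9 -13.   42. ] [-46.5  13.1   6.8]
55 [86.  -8.1 42. ] [-43.5   8.2   6.3]
60 [89.6 -3.5 42. ] [-39.9   3.6   5.8]
65 [93.8  0.7 42. ] [-35.8  -0.6   5.1]
70 [98.4  4.6 42. ] [-31.2  -4.5   4.4]
75 [103.5   8.   42. ] [-26.2  -7.9   3.6]
80 [109.   10.9  42. ] [-20.7 -10.8   2.7]
85 [114.9  13.3  42. ] [-15.  -13.2   1.8]
90 [121.  15.  42.] [ -8.9 -14.9   0.9]
95 [124.8  16.3  42. ] [ -5.2 -16.2   0.3]
```

>>> play_rows --increments '[[[-12, 0, 1], [0, 0, 0], 1], [[-30, 0, 2], [0, 0, 0], 1], [[-42, 0, 0], [0, 0, 0], 1], [[-45, 0, -20], [0, 0, 0], 1], [[-45, 0, -45], [0, 0, 0], 1], [[-45, 5, -62], [0, 0, 0], 1], [[-45, 30, -62], [0, 0, 0], 1], [[-45, 60, -62], [0, 0, 0], 1], [[-42, 85, -62], [0, 0, 0], 1], [[-38, 94, -60], [0, 0, 0], 1], [[-35, 94, -45], [0, 0, 0], 1], [[-35, 94, -20], [0, 0, 0], 1], [[-35, 94, -3], [0, 0, 0], 1], [[-35, 94, 5], [0, 0, 0], 1], [[-35, 94, 5], [0, 0, 0], 1], [[-35, 94, 5], [0, 0, 0], 1]]'

```text
time: 9.15
ee_pos: [0.6139, -0.0253, 0.092]
tcp_rot: [180.0, -0.0, 70.8]
wrist_force: [-0.4, 0.3, 0.2]
opening: -0.0003
grasp_force: 0.0
```

```bash
python3 look.py s5
```

```text
9.15 tcp gut [ 94.8 -93.7  42.7] [ 1.7997e+02 -1.0000e-02  7.0810e+01] F gut [0.14 0.51 0.18]
top pts over gutter 0 x 5/50/95 
scene pts over gutter 286 x 5/50/95 [151. 176. 201.]
scene arm deg outward of downhill 38.0 137
```

View pics/s5.png

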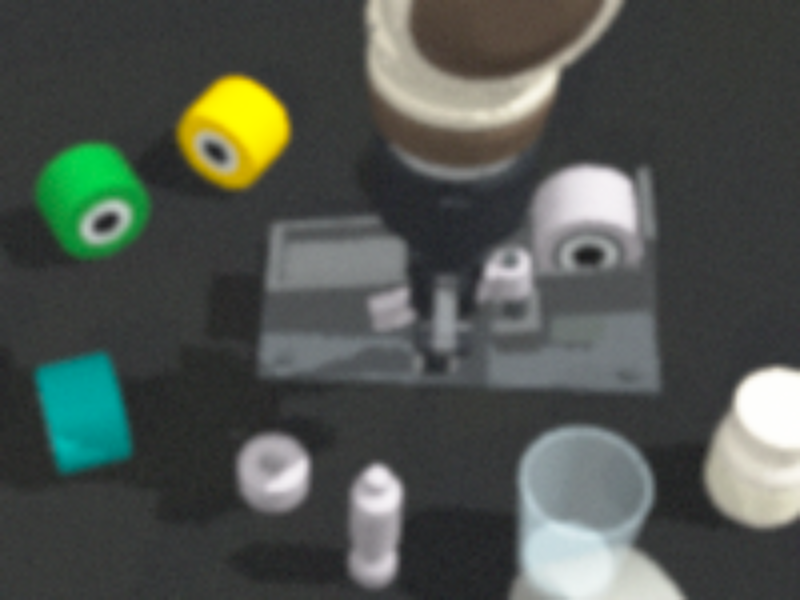

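The fingers (440,310) stand on the outer side of the keeper, and the roller stays seated (590,225). Now I sweep the arm round.

>>> play_rows --increments '[[[-2, -5, 0], [0, 0, 0], 1], [[-4, -11, 0.5], [0, 0, 0], 1], [[-7, -16, 1], [0, 0, 0], 1], [[-10, -21, 1.5], [0, 0, 0], 1], [[-13, -27, 2], [0, 0, 0], 1], [[-15, -32, 2], [0, 0, 0], 1], [[-16, -37, 2], [0, 0, 0], 1], [[-17, -41, 2.5], [0, 0, 0], 1], [[-18, -46, 3], [0, 0, 0], 1], [[-19, -50, 3], [0, 0, 0], 1], [[-19, -55, 3], [0, 0, 0], 1], [[-18, -60, 3], [0, 0, 0], 1], [[-17, -66, 3], [0, 0, 0], 1], [[-16, -71, 2.5], [0, 0, 0], 1], [[-14, -76, 2], [0, 0, 0], 1], [[-12, -81, 2], [0, 0, 0], 1], [[-9, -86, 1], [0, 0, 0], 1], [[-5, -90, 1], [0, 0, 0], 1], [[-1, -95, 0], [0, 0, 0], 1], [[-1, -95, 0], [0, 0, 0], 1]]'

```text
time: 11.25
ee_pos: [0.5237, 0.0056, 0.0914]
tcp_rot: [-180.0, -0.0, 70.8]
wrist_force: [0.8, -0.5, -0.1]
opening: 0.0001
grasp_force: 0.0
```

```bash
python3 look.py s6
```

```text
11.25 tcp gut [94.2  1.7 42.2] [-1.7999e+02 -1.0000e-02  7.0850e+01] F gut [-0.24 -0.9  -0.1 ]
top pts over gutter 0 x 5/50/95 
scene pts over gutter 394 x 5/50/95 [ 90. 167. 200.]
scene arm deg outward of downhill -163.1 19
```

View pics/s6.png

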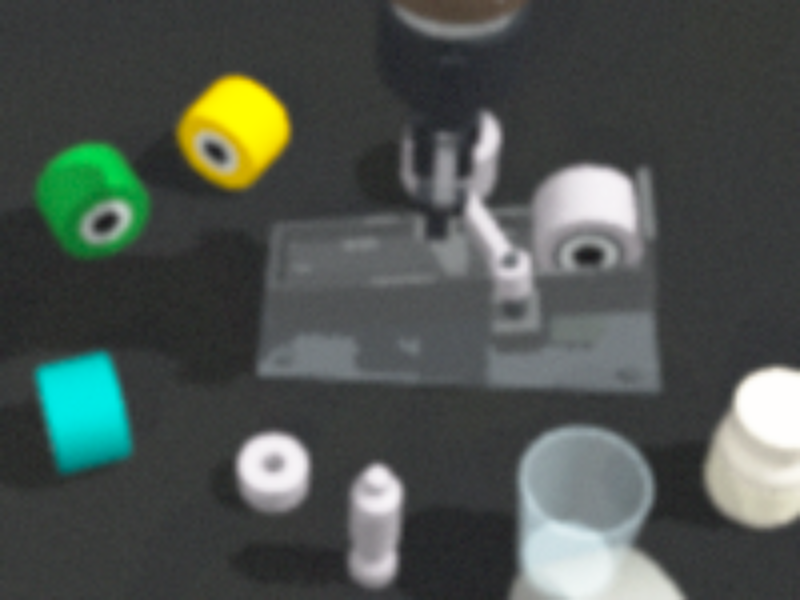

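The keeper now points obliquely across (tip ≈ (475,200)), with the fingers (440,180) behind it. I continue to its stop.

>>> play_rows --increments '[[[2, -2, 0], [0, 0, 0], 1], [[5, -4, -0.5], [0, 0, 0], 1], [[7, -6, -1], [0, 0, 0], 1], [[10, -7.5, -1.5], [0, 0, 0], 1], [[12, -9, -2], [0, 0, 0], 1], [[15, -10, -2.5], [0, 0, 0], 1], [[17, -11, -3], [0, 0, 0], 1], [[19, -12, -3], [0, 0, 0], 1], [[21, -12.5, -3.5], [0, 0, 0], 1], [[23, -13, -4], [0, 0, 0], 1], [[24.5, -13.5, -4], [0, 0, 0], 1], [[26, -14, -4], [0, 0, 0], 1], [[27, -14, -4], [0, 0, 0], 1], [[27, -14, -4], [0, 0, 0], 1]]'

```text
time: 12.75
ee_pos: [0.5195, 0.0332, 0.0953]
tcp_rot: [179.9, 0.2, 70.7]
wrist_force: [-1.8, -13.2, 0.7]
opening: 0.0
grasp_force: 6.1
```

>>> play_rows --increments '[[[1, 0, 0], [0, 0, 0], 1], [[1, 0, 0], [0, 0, 0], 1]]'

```text
time: 12.95
ee_pos: [0.5196, 0.0334, 0.0953]
tcp_rot: [179.9, 0.3, 70.7]
wrist_force: [-3.1, -17.1, 2.4]
opening: -0.0003
grasp_force: 8.6
```

Force has risen to 17 N, so the arm is on its stop. I back off, lift and look.

>>> play_rows --increments '[[[-4, 0, 0], [0, 0, 0], 1], [[-14, 0, 1], [0, 0, 0], 1], [[-30, 0, 2], [0, 0, 0], 1], [[-45, 0, 0], [0, 0, 0], 1], [[-55, 0, -25], [0, 0, 0], 1], [[-65, 0, -65], [0, 0, 0], 1], [[-90, 0, -110], [0, 0, 0], 1], [[-130, 0, -140], [0, 0, 0], 1], [[-170, 0, -150], [0, 0, 0], 1], [[-210, 0, -150], [0, 0, 0], 1], [[-250, 0, -150], [0, 0, 0], 1], [[-250, 0, -150], [0, 0, 0], 1], [[-250, 0, -150], [0, 0, 0], 1]]'

```text
time: 14.25
ee_pos: [0.437, -0.2013, 0.2454]
tcp_rot: [180.0, -0.0, 70.6]
wrist_force: [0.4, 1.2, -0.4]
opening: -0.0002
grasp_force: 0.0
```

```bash
python3 look.py s7; python3 - <<'E'
from fit import *
p,d=camera("top");a=np.load("top.npz")["p"]
cv2.imwrite("pics/t7.png",cv2.resize(np.hstack([p[110:270,150:300],]),None,fx=3.7,fy=3.7,interpolation=cv2.INTER_CUBIC)[:,:,::-1])
G=togut(world("top",d),T);x,y,z=np.moveaxis(G,-1,0)
m=(z>36)&(z<50)&(x>115)&(x<146)&(y>-30)&(y<45);q=G[m];print(len(q),q.min(0),q.max(0),np.polyfit(q[:,1],q[:,0],1))
E
```

```text
14.25 tcp gut [-102.9   15.3  229.3] [ 1.7999e+02 -2.0000e-02  7.0640e+01] F gut [ 1.19  0.06 -0.6 ]
top pts over gutter 527 x 5/50/95 [135. 172. 202.]
top arm deg outward of downhill -167.6 3
scene pts over gutter 346 x 5/50/95 [134. 171. 201.]
scene arm deg outward of downhill -167.9 13
151 [131.5859486  -29.70360501  36.13044814] [141.58192031  37.5830605   46.83998725] [1.19351333e-03 1.36676633e+02]
```

View pics/t7.png

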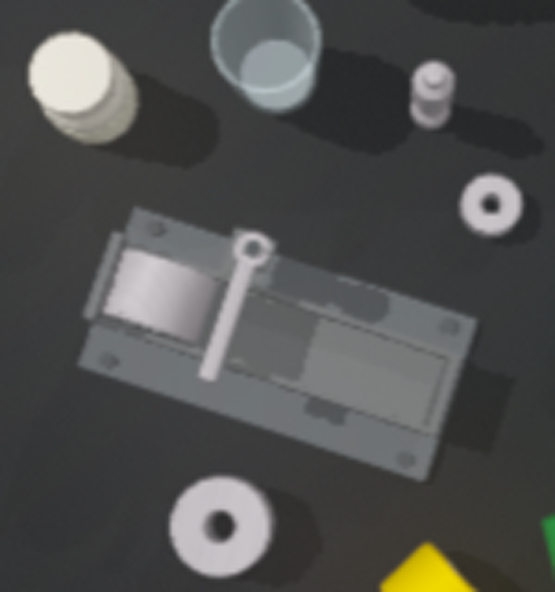

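The roller (160,290) sits against the end stop, and the keeper lies straight across behind it, from (253,247) to (208,375). Its slope to square is 0.001, and the other objects stand where they were.

```bash
python3 -c "
from workcell import workorder;print(workorder.job_done())"
```

```text
the job is handed in; nothing more can be done
None
```

The roller is seated against the end stop, the keeper lies fully across the gutter behind it, nothing else was moved, and the job was handed in at about 14 s of robot time.

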